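Load the router's tool magazine from the setting-up block, in the same order

TASK

The four router tool holders have been set up in the plywood block in the order the machine will call them. Move them over to the four grey sockets of the magazine in that same order (the leftmost holder into the leftmost socket, and so on along the row), each lowered in, not dropped, until it stands upright with its flange resting on the socket's rim. Do not knock the holders against one another: the cutters chip.

Things in the scene. Friction and masses are not known exactly. Their poses are not given: they have to be found in the camera images.
- holder_facer: Loose steel router tool holder, upright, taper down in the block. Cutter: flat dark surfacing disc 38 wide, three bright inserts, top at 78. Nut 42 across. Origin: on the axis, underside of flange; z up. In mm: taper 32 thick narrowing to 18, with 13 mm stud, reaches 70 below origin; flange 50 wide 0-16 above; body 16-36, under 42 wide; round dark nut 36-58, to grip by; then cutter. 0.44-0.66 kg.
- holder_vee: Loose steel router tool holder, upright, taper down in the block. Cutter: bright V cone 31 wide, point up, top at 84. Nut 42 across. Origin: on the axis, underside of flange; z up. In mm: taper 32 thick narrowing to 18, with 13 mm stud, reaches 70 below origin; flange 50 wide 0-16 above; body 16-36, under 42 wide; round dark nut 36-58, to grip by; then cutter. 0.44-0.66 kg.
- holder_straight: Loose steel router tool holder, upright, taper down in the block. Cutter: bright upright rod 14 thick, top at 88. Nut 42 across. Origin: on the axis, underside of flange; z up. In mm: taper 32 thick narrowing to 18, with 13 mm stud, reaches 70 below origin; flange 50 wide 0-16 above; body 16-36, under 42 wide; round dark nut 36-58, to grip by; then cutter. 0.44-0.66 kg.
- holder_mini: Loose steel router tool holder, upright, taper down in the block. Cutter: thin 6 mm rod, top at 80. Slim nose, nut only 28 across. Origin: on the axis, underside of flange; z up. In mm: taper 32 thick narrowing to 18, with 13 mm stud, reaches 70 below origin; flange 50 wide 0-16 above; body 16-36, under 42 wide; round dark nut 36-58, to grip by; then cutter. 0.34-0.5 kg.
- pocket_facer: Empty grey socket of the magazine at the place in its row that holder_facer has in the block's row: the one for that holder. Upright tube 61 mm wide, bore 36, 75 high. Origin: centre of underside, 12 mm above the table; z up. A seated holder's flange rests on the rim, its origin on this axis 75 mm above this origin, with 2 mm sideways play. Does not move.
- pocket_vee: Empty grey socket of the magazine at the place in its row that holder_vee has in the block's row: the one for that holder. Upright tube 61 mm wide, bore 36, 75 high. Origin: centre of underside, 12 mm above the table; z up. A seated holder's flange rests on the rim, its origin on this axis 75 mm above this origin, with 2 mm sideways play. Does not move.
- pocket_straight: Empty grey socket of the magazine at the place in its row that holder_straight has in the block's row: the one for that holder. Upright tube 61 mm wide, bore 36, 75 high. Origin: centre of underside, 12 mm above the table; z up. A seated holder's flange rests on the rim, its origin on this axis 75 mm above this origin, with 2 mm sideways play. Does not move.
- pocket_mini: Empty grey socket of the magazine at the place in its row that holder_mini has in the block's row: the one for that holder. Upright tube 61 mm wide, bore 36, 75 high. Origin: centre of underside, 12 mm above the table; z up. A seated holder's flange rests on the rim, its origin on this axis 75 mm above this origin, with 2 mm sideways play. Does not move.
- block: Setting-up block on the robot's side: plywood, 85 mm deep (x), 345 long (y), 75 high, with four through bores of 36 mm in a row along its own y axis, 80 mm apart, at y = -120, -40, 40, 120 mm, each holding a tool holder, flange on the block's top. Origin: centre of its underside, on the table. Fixed.
- magazine: The router's tool magazine, beyond the block and parallel to it, rows 170 mm apart: aluminium bar 70 x 385 mm, 12 high, dark end plates 34 high, with four grey sockets in a row along its own y axis about 80 mm apart (each up to 7 mm off). Origin: centre of underside, on the table. Fixed. Small tools up to 35 mm high lie between the racks.
Mind the look-alikes: they are no part of the job. What is shaped like the holder_facer but yellow is not meant.

How it is judged:
By the outcome, as a careful person would: the job done as asked, in the order asked, and still so for the second after the job is handed in, with the robot touching nothing.
It also fails if it takes over 80 s, if anything falls off the work surface, if the arm or the gripper's body presses on something with over 40 N, if the wrist force passes 120 N, or if a joint passes its speed limit or range.

ROBOT

A 6-joint arm with a two-finger parallel gripper is mounted at the origin on the work surface. World frame = base frame: x ahead of the robot, y to its left, z up, the work surface at z = 0. Lengths are in m, angles in rad, forces in N, time in s.
With the tool pointing down it reaches from about 0.25 to 0.775 m from the base axis. Payload 4 kg.
Tool frame: the origin (TCP) lies midway between the tips of the shut fingers; the grasp point (between the pads) lies 19 mm behind it; y points along the fingers, x is the direction in which the jaws open and shut, and the axes are right-handed (so a half turn about y gives the same grasp; the last joint's range is limited). The gripper opens to 94 mm and grips with 3 to 60 N. Pads are 16 mm wide; open, the fingers measure 119 mm over their backs; the gripper's body (75 mm by 177 mm) begins 78 mm behind the grasp point.
Start: joints at [-1.294, 0.087, 1.371, -0, 1.684, -0.103], TCP at [0.204, -0.511, 0.206] pointing down, gripper open.
Joint ranges: [-3.1, 3.1], [-0.76, 2.03], [0.27, 2.55], [-1.08, 4.22], [0.17, 2.65], [-2.57, 2.57]. Speed limits (rad/s): [2.79, 2.79, 3.14, 3.14, 3.14, 3.14].

INTERFACE

Orientations are given as [roll, pitch, yaw] about the fixed x, y, z axes, in that order (R = Rz(yaw) Ry(pitch) Rx(roll)).
In Python, from bench import robot, snapshot, camera_info, ticket gives the robot as it stands.
- The arm moves only by the shell command python3 -m creep 'ROWS'. ROWS is JSON, a list of rows, each an object with "slide": the shift along the tool's x, y, z in mm, a list of three; "roll": the turn about the tool's y in degrees; "grip": the closure, from 0 (fully open) to 1 (shut). In form: [{"slide": [x, y, z], "roll": roll, "grip": grip}, ...]. A call has 1 to 20 rows; each row is the pose to reach, as a shift and turn from the pose commanded when the call began, along the tool's axes at that moment; what a row does not reach only later rows make up. A row lasts 1/12 s, in which the tool goes at most 41.7 mm and 7.16 degrees, less where a joint would pass 70% of its speed; a pose out of reach is approached as far as the arm can. A call with a gripper value outside its range is refused whole. The fingers move at their own pace and stop on an object; the grip force is fixed at half the most. Time passes only in rows, so rows that repeat a pose let the fingers close. It gives the time, the measured TCP pose, the force and the opening at its end, in the units of the state.
- robot.get_obs(): the state, without advancing time (a new reading comes with each control period).
- snapshot(name): name is "scene" or "top" or "wrist"; returns the picture (400x640x3 uint8, red, green, blue); there is no depth.
- camera_info(name): a dict with "fx", "fy", "cx", "cy" (pixels), "cam_to_world" (4x4, takes a point from camera to world coordinates). Camera axes: x right, y down, z forward; pixel columns grow to the right and rows downward; lengths in m; the calibration is good to about 2 mm. A picture is of the moment at which its call begins: read the wrist's pose just before it. camera_info takes no time and is no camera call; for the wrist camera it gives the pose at the moment of the call.
- ticket.close_job(): hands the job in, once; it reports no verdict.
The state is a dict: "time": time; "joint_positions": joint angles; "qvel": joint speeds; "joint_torque": joint torques, N m; "tool_pos": TCP position; "ee_rot": TCP orientation; "wrist_force": force on the tool from outside, world axes, zero at the start; "wrist_torque": the same for the moment, N m; "width": finger opening in m.
Only numpy, scipy, OpenCV 4.12 (cv2) and the standard library are available. Lean on these libraries where they do the work, as an engineer would, in place of code of your own. Each camera call takes 0.05 s, during which the arm holds its last target.

## Working session

There is one attempt and no reset: what is moved stays moved. The work goes in short steps, Python scripts to look and compute and a shell command to move; the robot and the scene stay as the last step left them, time stands still between calls to the robot, and variables do not carry over. Pictures are saved under pics/ and viewed, and the job is handed in when it is done.

```bash
ls; mkdir -p pics; python3 - <<'E'
from bench import robot, snapshot, camera_info, ticket
import cv2,numpy as np
o=robot.get_obs()
for k,v in o.items(): print(k,np.round(v,4))
for n in ["scene","top","wrist"]:
    im=snapshot(n); cv2.imwrite(f"pics/{n}0.png",im[:,:,::-1])
    c=camera_info(n); print(n,{k:np.round(v,4).tolist() for k,v in c.items()})
E
```

```text
pics
time 0.0
joint_positions [-1.2941  0.0879  1.3722  0.      1.6836 -0.1031]
qvel [ 0.0006  0.0013 -0.0006  0.0001  0.0005  0.0003]
joint_torque [ 7.00000e-04 -3.40188e+01 -3.02421e+01  7.19000e-02  3.31000e-02
 -1.00000e-04]
tool_pos [ 0.2037 -0.5103  0.2043]
ee_rot [-1.5706  0.0021 -1.191 ]
wrist_force [0.7478 0.3374 0.3219]
wrist_torque [ 0.0008 -0.0561 -0.0666]
width 0.0941
scene {'fx': 381.46, 'fy': 381.46, 'cx': 314.2702, 'cy': 199.7253, 'cam_to_world': [[0.2243, 0.7595, -0.6106, 0.9387], [0.9745, -0.1802, 0.1339, -0.1313], [-0.0083, -0.6251, -0.7805, 0.6464], [0.0, 0.0, 0.0, 1.0]]}
top {'fx': 399.4972, 'fy': 399.4972, 'cx': 316.784, 'cy': 193.2649, 'cam_to_world': [[-0.0058, -0.9863, 0.1646, 0.3625], [-0.9999, 0.0081, 0.0134, -0.0331], [-0.0146, -0.1645, -0.9863, 1.0103], [0.0, 0.0, 0.0, 1.0]]}
wrist {'fx': 318.1153, 'fy': 318.1153, 'cx': 315.0798, 'cy': 200.8711, 'cam_to_world': [[0.3708, -0.903, -0.217, 0.2668], [-0.9287, -0.3607, -0.0863, -0.4845], [-0.0004, 0.2335, -0.9724, 0.3839], [0.0, 0.0, 0.0, 1.0]]}
```

View pics/scene0.png

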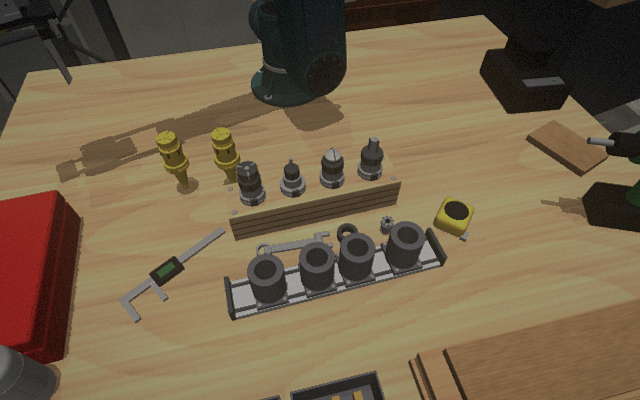

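View pics/top0.png

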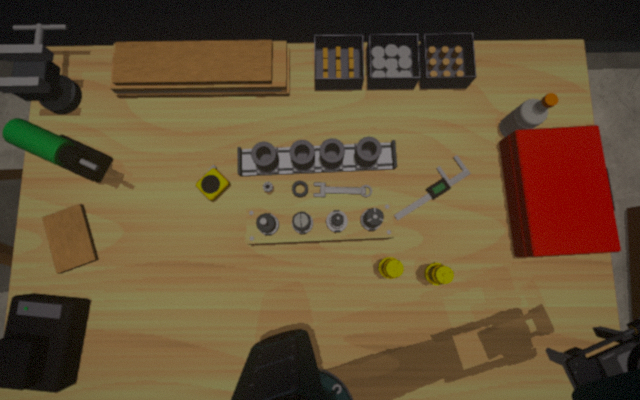

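View pics/wrist0.png

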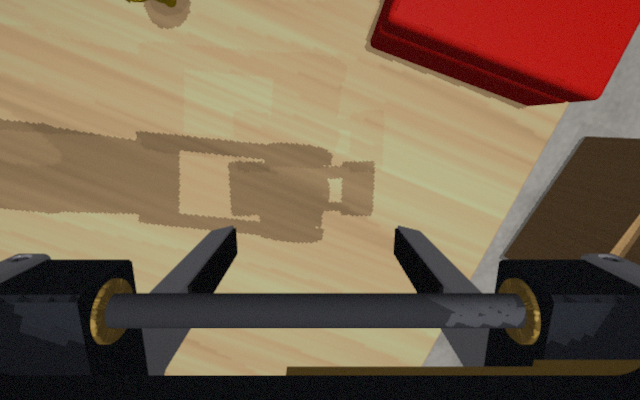

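The scene view shows, in the block from left to right, four steel holders at (250,180), (292,178), (332,168) and (371,158). Two yellow look-alikes stand on the left at (172,150) and (225,148). The four grey sockets are at (267,280), (317,267), (357,257) and (405,247). In the top view the block row runs from (267,223) to (373,218) and the sockets from (264,152) to (368,148).

Next I'll take close crops.

```bash
python3 - <<'E'
import cv2
a=cv2.imread('pics/top0.png')[125:255,225:405]; cv2.imwrite('pics/top0c.png',cv2.resize(a,None,fx=4.2,fy=4.2,interpolation=cv2.INTER_CUBIC))
a=cv2.imread('pics/scene0.png')[120:320,145:455]; cv2.imwrite('pics/scene0c.png',cv2.resize(a,None,fx=2.5,fy=2.5,interpolation=cv2.INTER_CUBIC))
E
```

```text
(no output)
```

View pics/top0c.png

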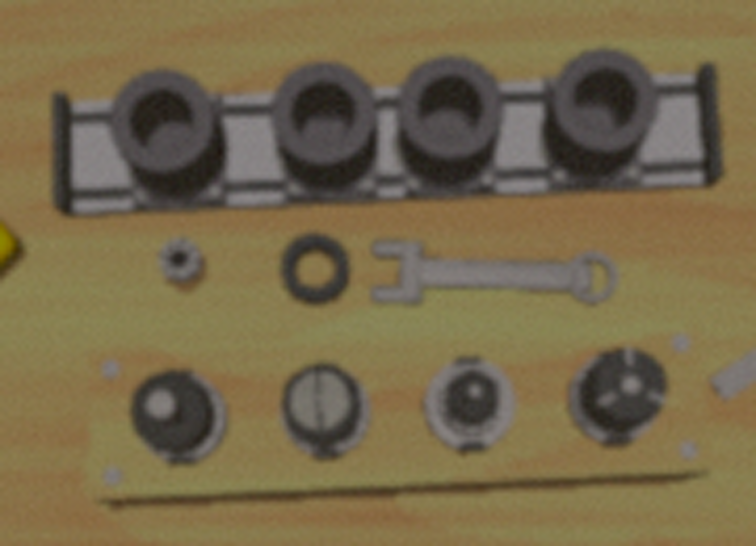

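View pics/scene0c.png

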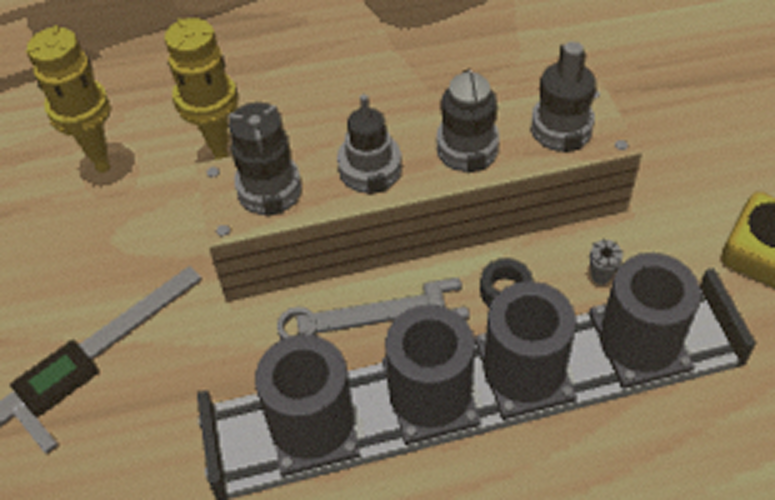

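The candidates, by top crop pixel divided by 4.2:

| Item | Top-view pixel | Why |
|---|---|---|
| Steel holder, rod offset by parallax | (267,223) | straight |
| Steel holder, bright cone | (302,222) | vee |
| Steel holder, slim nose | (337,220) | mini |
| Steel holder, disc with three inserts | (373,218) | facer |
| Two yellow decoys | (391,267), (439,273) | not meant |

The collet, ring, spanner and yellow tape are clutter. The crop confirms the choice. Coarse positions next.

```bash
cat > h.py <<'E'
import numpy as np, cv2
from bench import robot, snapshot, camera_info, ticket
def ray(c,uv,z):
    T=np.array(c['cam_to_world']); d=T[:3,:3]@np.array([(uv[0]-c['cx'])/c['fx'],(uv[1]-c['cy'])/c['fy'],1.])
    return (T[:3,3]+d*(z-T[2,3])/d[2])[:2]
def proj(c,p):
    T=np.array(c['cam_to_world']); q=T[:3,:3].T@(np.array(p)-T[:3,3])
    return np.array([c['fx']*q[0]/q[2]+c['cx'],c['fy']*q[1]/q[2]+c['cy']])
def pose():
    o=robot.get_obs(); return np.array(o['tool_pos']),np.array(o['ee_rot']),o
def shift(target):  # world vector to tool slide mm
    from scipy.spatial.transform import Rotation as R
    p,e,o=pose(); M=R.from_euler('xyz',e).as_matrix()
    return M.T@(np.array(target)-p)*1000
E
python3 - <<'E'
from h import *
c=camera_info('top')
f=lambda u,v:(u/4.2+225-.5*(1-1/4.2),v/4.2+125-.5*(1-1/4.2))
for n,pts,z in [('sock',[(162,120),(325,113),(449,106),(602,100)],.087),('flange',[(180,418),(325,409),(471,404),(615,398)],.091),('nut',[(172,410),(322,400),(470,398),(622,388)],.140),('blk',[(111,369),(112,476),(681,342),(688,450)],.075),('yel',[],.15)]:
    print(n,[ray(c,f(*p),z).round(4).tolist() for p in pts])
print('yellow',[ray(c,p,.1).round(3).tolist() for p in [(391,267),(439,273)]])
E
```

```text
sock [[0.6147, 0.1069], [0.6179, 0.0142], [0.6213, -0.0563], [0.6239, -0.1431]]
flange [[0.4446, 0.0936], [0.449, 0.0139], [0.4512, -0.0663], [0.4539, -0.1452]]
nut [[0.4445, 0.0911], [0.4491, 0.013], [0.4496, -0.064], [0.4542, -0.143]]
blk [[0.4739, 0.1351], [0.414, 0.1333], [0.4867, -0.185], [0.4263, -0.1868]]
yel []
yellow [[0.346, -0.186], [0.332, -0.292]]
```

```bash
python3 -m creep '[{"slide":[-3,-8,8],"roll":-2,"grip":0},{"slide":[-10,-20,25],"roll":-6,"grip":0},{"slide":[-20,-35,50],"roll":-11,"grip":0},{"slide":[-32,-50,80],"roll":-16,"grip":0},{"slide":[-45,-62,112],"roll":-21,"grip":0},{"slide":[-58,-72,145],"roll":-26,"grip":0},{"slide":[-71,-80,178],"roll":-31,"grip":0},{"slide":[-84,-86,211],"roll":-36,"grip":0},{"slide":[-97,-90,244],"roll":-41,"grip":0},{"slide":[-110,-93,277],"roll":-46,"grip":0},{"slide":[-123,-95,310],"roll":-51,"grip":0},{"slide":[-135,-95,340],"roll":-56,"grip":0},{"slide":[-146,-95,367],"roll":-61,"grip":0},{"slide":[-155,-95,389],"roll":-65,"grip":0},{"slide":[-162,-95,405],"roll":-68,"grip":0},{"slide":[-166,-95,414],"roll":-70,"grip":0},{"slide":[-167,-95,418],"roll":-70.5,"grip":0},{"slide":[-167,-95,418],"roll":-70.5,"grip":0}]'; python3 - <<'E'
from h import *
p,e,o=pose(); print(p,e,o['time'],o['wrist_force'])
c=camera_info('wrist'); np.save('w1.npy',c,allow_pickle=True)
cv2.imwrite('pics/w1.png',snapshot('wrist')[:,:,::-1])
E
```

```text
time: 1.65
tool_pos: [0.5305, -0.2002, 0.3006]
ee_rot: [-1.571, 0.0, 0.041]
wrist_force: [-0.6, -0.1, 0.2]
width: 0.0942
[ 0.5304718  -0.2002481   0.30058667] [-1.57098753e+00  1.32608108e-04  4.05882049e-02] 1.65 [-0.61772821 -0.07059678  0.15263923]
```

View pics/w1.png

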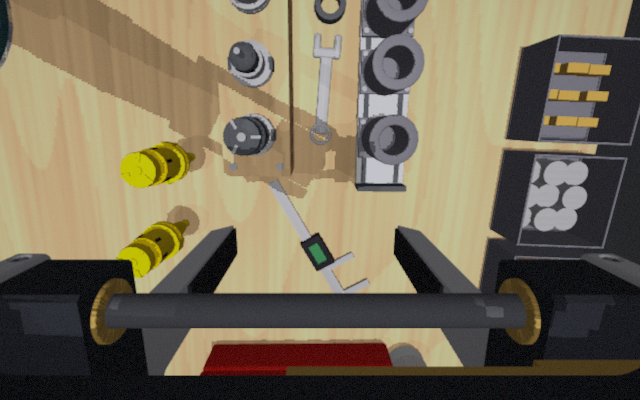

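From the wrist, the facer (250,135) and mini (250,62) holders and the facer and mini sockets (387,137) and (392,63) are clear. The yellow decoys are at (155,165) and (150,248). I'm shifting along the row for a second view.

```bash
python3 -m creep '[{"slide":[0,0,10],"roll":0,"grip":0},{"slide":[0,0,35],"roll":0,"grip":0},{"slide":[0,0,70],"roll":0,"grip":0},{"slide":[0,0,105],"roll":0,"grip":0},{"slide":[0,0,130],"roll":0,"grip":0},{"slide":[0,0,140],"roll":0,"grip":0},{"slide":[0,0,140],"roll":0,"grip":0}]'; python3 - <<'E'
from h import *
p,e,o=pose(); print(p,e,o['time'])
c=camera_info('wrist'); np.save('w2.npy',c,allow_pickle=True)
cv2.imwrite('pics/w2.png',snapshot('wrist')[:,:,::-1])
E
```

```text
time: 2.28
tool_pos: [0.5242, -0.0595, 0.3012]
ee_rot: [-1.571, -0.001, 0.042]
wrist_force: [0.4, -0.8, 0.5]
width: 0.094
[ 0.5241756  -0.05948292  0.30119333] [-1.57104207e+00 -1.11223040e-03  4.15125183e-02] 2.2833
```

View pics/w2.png

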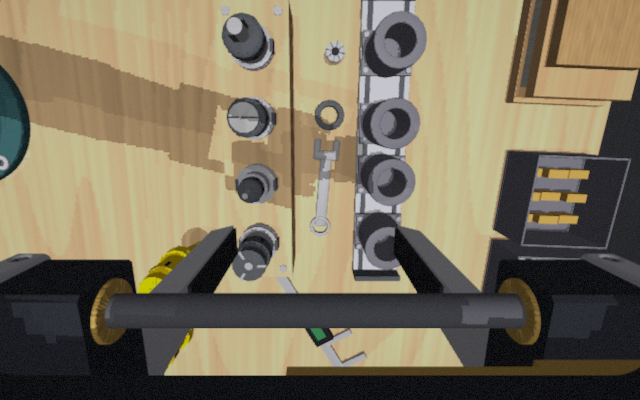

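```bash
python3 - <<'E'
import cv2,numpy as np
out=[]
for n in ['w1','w2']:
    a=cv2.imread(f'pics/{n}.png')[0:200,215:450]
    out.append(cv2.resize(a,None,fx=1.7*2,fy=1.7*2,interpolation=cv2.INTER_CUBIC)[:300 if 0 else None])
    im=cv2.imread(f'pics/{n}.png')
cv2.imwrite('pics/w2z.png',out[1][:600,:800])
cv2.imwrite('pics/w1z.png',out[0][:600,:800])
im=cv2.imread('pics/w2.png'); print(im[123,340:440].tolist())
E
```

```text
[[99, 97, 98], [113, 139, 148], [139, 178, 190], [138, 183, 197], [136, 180, 198], [132, 173, 198], [127, 168, 196], [129, 169, 196], [130, 170, 197], [125, 165, 194], [124, 164, 193], [122, 163, 192], [125, 165, 193], [124, 165, 193], [126, 166, 195], [124, 165, 192], [108, 144, 171], [85, 96, 110], [84, 83, 84], [104, 98, 100], [116, 109, 109], [85, 78, 79], [70, 63, 64], [48, 43, 43], [50, 43, 45], [45, 39, 39], [41, 40, 40], [48, 44, 43], [45, 39, 39], [44, 37, 40], [89, 86, 84], [129, 119, 121], [140, 131, 132], [137, 127, 128], [137, 127, 129], [135, 127, 127], [134, 124, 127], [135, 125, 128], [134, 125, 126], [129, 119, 120], [123, 115, 117], [136, 125, 127], [138, 128, 130], [135, 124, 127], [136, 126, 129], [136, 125, 128], [137, 128, 130], [136, 129, 131], [133, 125, 125], [135, 125, 126], [134, 125, 125], [138, 129, 131], [136, 126, 126], [118, 110, 110], [89, 79, 80], [91, 82, 82], [75, 68, 68], [45, 40, 42], [46, 43, 44], [45, 42, 43], [44, 40, 41], [46, 41, 40], [44, 39, 39], [46, 42, 46], [42, 41, 39], [43, 39, 41], [48, 41, 43], [47, 40, 42], [43, 38, 42], [43, 35, 35], [88, 80, 80], [128, 116, 119], [135, 127, 128], [134, 126, 126], [135, 125, 127], [132, 123, 125], [133, 124, 126], [134, 126, 126], [135, 124, 125], [132, 129, 133], [133, 158, 171], [139, 181, 198], [138, 183, 197], [144, 187, 197], [148, 191, 198], [149, 192, 198], [148, 189, 198], [146, 188, 199], [143, 185, 197], [142, 184, 198], [144, 186, 199], [143, 187, 198], [144, 187, 199], [142, 184, 198], [142, 185, 198], [140, 184, 198], [141, 185, 197], [141, 186, 199], [140, 183, 196], [140, 182, 198]]
```

View pics/w2z.png

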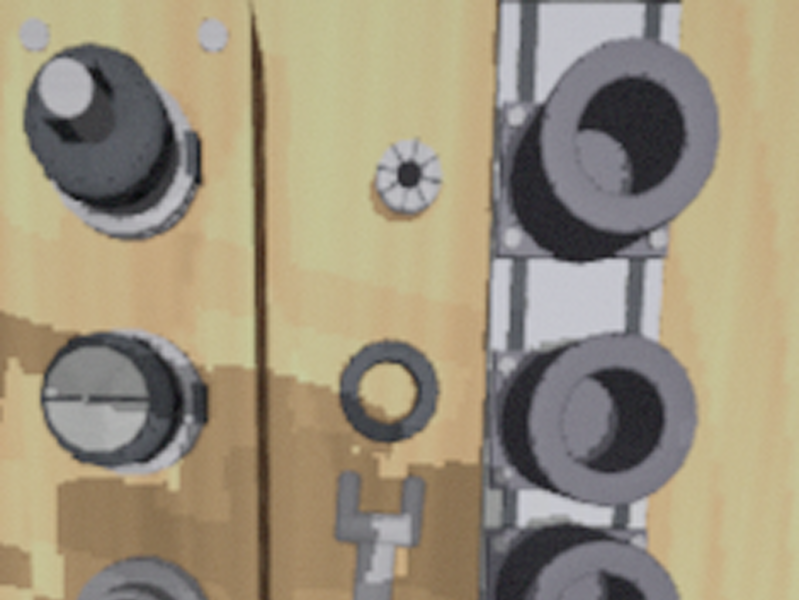

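```bash
cat > m1.py <<'E'
from h import *
for n in ['w1','w2']:
    c=np.load(n+'.npy',allow_pickle=True).item(); im=cv2.imread(f'pics/{n}.png'); 
    b=cv2.GaussianBlur(im,(3,3),0).astype(int); mx=b.max(2);mn=b.min(2)
    m=((mx-mn<22)&(mx>108)&(mx<152)).astype(np.uint8)
    m[230:]=0; m[:,:340]=0;m[:,450:]=0
    m=cv2.morphologyEx(m,cv2.MORPH_OPEN,np.ones((3,3),np.uint8))
    vis=im.copy()
    for ct in cv2.findContours(m,cv2.RETR_EXTERNAL,cv2.CHAIN_APPROX_NONE)[0]:
        if cv2.contourArea(ct)<900: continue
        h=cv2.convexHull(ct); 
        # metric circle fit on plane z=.087 of the hull contour points
        P=np.array([ray(c,q[0],.087) for q in ct]); 
        (el,ax,an)=cv2.fitEllipse(ct)
        A=np.c_[2*P,np.ones(len(P))]; x=np.linalg.lstsq(A,(P**2).sum(1),rcond=None)[0]
        for _ in range(5):
            r=np.hypot(*(P-x[:2]).T); R=np.sqrt(x[2]+x[:2]@x[:2]); k=abs(r-R)<.002
            x=np.linalg.lstsq(A[k],(P[k]**2).sum(1),rcond=None)[0]
        print(n,'sock',np.round(el,1),np.round(x[:2],4),'R',round(np.sqrt(x[2]+x[:2]@x[:2]),4),k.mean().round(2))
    # flange, by bright ring on wood: print bolts
    m=((mx-mn<25)&(mx>150)).astype(np.uint8); m[:,:215]=0;m[:,295:]=0;m[230:]=0
    for ct in cv2.findContours(m,cv2.RETR_EXTERNAL,cv2.CHAIN_APPROX_NONE)[0]:
        if cv2.contourArea(ct)<15: continue
        M=cv2.moments(ct);q=(M['m10']/M['m00'],M['m01']/M['m00']); print(n,'bright',np.round(q,1),M['m00'],ray(c,q,.075).round(4))
E
python3 m1.py
```

```text
w1 sock [394.1 139.2] [ 0.6243 -0.1464] R 0.0289 0.91
w1 sock [398.4  60.7] [ 0.6208 -0.0585] R 0.029 0.91
w1 bright [285.1 204.6] 307.5 [ 0.4932 -0.2361]
w1 bright [240.7 136.6] 40.5 [ 0.4362 -0.1507]
w1 bright [263.5 120.4] 55.0 [ 0.4646 -0.1299]
w1 bright [257.  64.] 387.0 [ 0.4567 -0.0653]
w1 bright [248.1   4.3] 93.5 [ 0.4466 -0.0024]
w2 sock [392.3 182.1] [ 0.6209 -0.0584] R 0.0288 0.85
w2 sock [395.  122.9] [0.6181 0.0138] R 0.0289 1.0
w2 sock [400.   39.3] [0.6145 0.1059] R 0.029 0.98
w2 bright [263. 134.] 41.0 [ 0.4578 -0.0058]
w2 bright [242.8 124.6] 230.0 [0.4328 0.0046]
w2 bright [264.  102.3] 31.5 [0.4589 0.0322]
w2 bright [255.7  61.4] 113.0 [0.4489 0.0782]
w2 bright [266.6  33.4] 21.5 [0.4616 0.1091]
w2 bright [233.9  25.2] 169.5 [0.4238 0.1161]
w2 bright [277.1  10. ] 51.0 [0.4735 0.134 ]
w2 bright [224.6   9.8] 55.5 [0.4135 0.1317]
```

View pics/w1z.png

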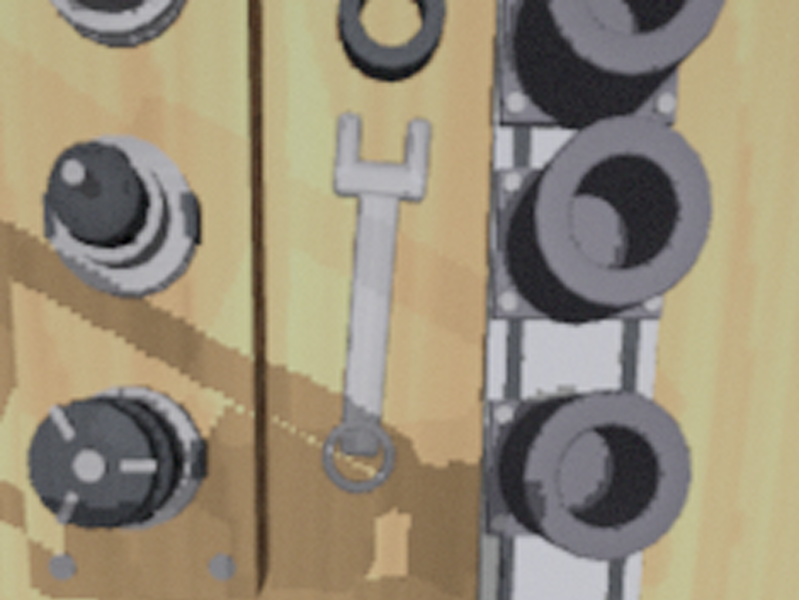

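```bash
python3 - <<'E'
from h import *
w1=np.load('w1.npy',allow_pickle=True).item();w2=np.load('w2.npy',allow_pickle=True).item()
f=lambda u,v:(u/3.4+215-.35,v/3.4-.35)
H=[ray(w2,f(67,86),.163),ray(w2,f(85,399),.159),ray(w1,f(73,171),.155),ray(w1,f(90,466),.153)]
print(np.round(H,4).tolist())
b=[ray(w2,(277.1,10),.075),ray(w2,(224.6,9.8),.075),ray(w1,f(62,567),.075),ray(w1,f(222,567),.075)]
print('bolts',np.round(b,4).tolist()); ctr=np.mean(b,0); ax=(b[0]+b[1]-b[2]-b[3]); ax/=np.linalg.norm(ax); yaw=np.arctan2(-ax[0],ax[1])
print('block',ctr.round(4),yaw); B=[ctr+ax*s for s in(.12,.04,-.04,-.12)]; print(np.round(B,4).tolist())
S=np.array([[.6145,.1059],[.6181,.0138],[.6208,-.0585],[.6243,-.1464]])
n=np.array([ax[1],-ax[0]]); print('rows',[( (s-ctr)@n).round(4).item() for s in S],[((s-ctr)@ax).round(4).item() for s in S],[((np.array(h)-ctr)@n).round(4).item() for h in H])
c=camera_info('top')
for s in S: print(proj(c,[*s,.087]).round(1))
E
```

```text
[[0.4454, 0.0931], [0.4482, 0.0127], [0.4511, -0.0669], [0.4543, -0.1471]]
bolts [[0.4735, 0.134], [0.4135, 0.1317], [0.4257, -0.1885], [0.4856, -0.1861]]
block [ 0.4496 -0.0272] 0.03799582396632737
[[0.445, 0.0927], [0.4481, 0.0128], [0.4511, -0.0672], [0.4541, -0.1471]]
rows [0.1699, 0.17, 0.1699, 0.1701] [0.1268, 0.0346, -0.0378, -0.1257] [0.0004, 0.0001, 0.0001, 0.0002]
[263.6 153.3]
[302.1 151.4]
[332.4 150. ]
[369.3 148.3]
```

The socket and holder axes agree within sub-millimetre: the row gap measures 170 mm and the holders sit on the block's pitch. I'm taking the facer first, going above it and then down.

```bash
python3 -m creep '[{"slide":[-8,0,-9],"roll":0,"grip":0},{"slide":[-25,0,-28],"roll":0,"grip":0},{"slide":[-45,0,-52],"roll":0,"grip":0},{"slide":[-62,5,-72],"roll":0.2,"grip":0},{"slide":[-71,15,-82],"roll":0.2,"grip":0},{"slide":[-73.5,30,-84.5],"roll":0.2,"grip":0},{"slide":[-73.5,55,-84.5],"roll":0.2,"grip":0},{"slide":[-73.5,75,-84.5],"roll":0.2,"grip":0},{"slide":[-73.5,90,-84.5],"roll":0.2,"grip":0},{"slide":[-73.5,95,-84.5],"roll":0.2,"grip":0},{"slide":[-73.5,95,-84.5],"roll":0.2,"grip":0}]'; python3 - <<'E'
from h import *
p,e,o=pose(); print(p,e,o['time'])
cv2.imwrite('pics/w3.png',snapshot('wrist')[:,:,::-1])
print(shift([.4543,-.1471,.103]), proj(camera_info('wrist'),[.4543,-.1471,.153]),proj(camera_info('wrist'),[*p[:2],.153]))
E
```

```text
time: 3.25
tool_pos: [0.453, -0.1496, 0.2038]
ee_rot: [-1.57, 0.004, 0.033]
wrist_force: [-0.1, 0.7, -0.5]
width: 0.0942
[ 0.45300439 -0.14959125  0.20375219] [-1.56981298  0.00359035  0.03315166] 3.25
[  0.62194939 102.27065134   2.41098383] [315.1553912  214.06913266] [313.33665359 217.17258577]
```

View pics/w3.png

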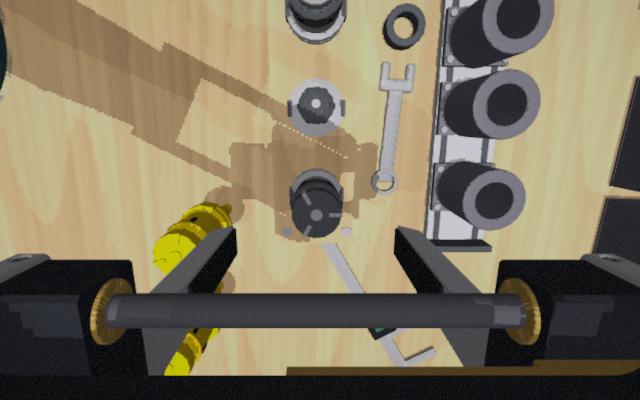

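```bash
python3 -m creep '[{"slide":[0,8,0],"roll":0,"grip":0},{"slide":[0,15,0],"roll":0,"grip":0},{"slide":[0,18,0],"roll":0,"grip":0},{"slide":[0,18,0],"roll":0,"grip":0},{"slide":[0,18,0],"roll":0,"grip":0}]'; python3 -c "
from h import *
p,e,o=pose(); print(p,e,o['wrist_force']);print(shift([.4543,-.1471,.103]))"
```

```text
time: 3.72
tool_pos: [0.4546, -0.1481, 0.1874]
ee_rot: [-1.571, 0.0, 0.036]
wrist_force: [-0.3, -1.1, -0.2]
width: 0.0938
[ 0.45457071 -0.14808855  0.18741159] [-1.57081312e+00  1.80286124e-04  3.62922609e-02] [-0.29142635 -1.09819938 -0.17871725]
[-0.21944362 84.41161245  0.99914193]
```

```bash
python3 -m creep '[{"slide":[0,10,0.5],"roll":0,"grip":0},{"slide":[0,28,0.5],"roll":0,"grip":0},{"slide":[0,48,0.5],"roll":0,"grip":0},{"slide":[0,66,0.5],"roll":0,"grip":0},{"slide":[0,78,0.5],"roll":0,"grip":0},{"slide":[0,83.5,0.5],"roll":0,"grip":0},{"slide":[0,83.5,0.5],"roll":0,"grip":0},{"slide":[0,83.5,0.5],"roll":0,"grip":0},{"slide":[0,83.5,0.5],"roll":0,"grip":0.3},{"slide":[0,83.5,0.5],"roll":0,"grip":1},{"slide":[0,83.5,0.5],"roll":0,"grip":1},{"slide":[0,83.5,0.5],"roll":0,"grip":1},{"slide":[0,83.5,0.5],"roll":0,"grip":1},{"slide":[0,83.5,0.5],"roll":0,"grip":1},{"slide":[0,83.5,0.5],"roll":0,"grip":1},{"slide":[0,83.5,0.5],"roll":0,"grip":1},{"slide":[0,83.5,0.5],"roll":0,"grip":1}]'; python3 -c "
from h import *
p,e,o=pose(); print(p,e,o['wrist_force'],o['width'])"
```

```text
time: 5.13
tool_pos: [0.4539, -0.1477, 0.104]
ee_rot: [-1.571, 0.002, 0.036]
wrist_force: [-2.1, 0.2, 2.0]
width: 0.0415
[ 0.45387868 -0.14774032  0.10400047] [-1.57088347  0.00162509  0.03594018] [-2.05740173  0.2146404   2.0246652 ] 0.04154838956264791
```

```bash
python3 -m creep '[{"slide":[0,-4,0],"roll":0,"grip":1},{"slide":[0,-12,0],"roll":0,"grip":1},{"slide":[0,-24,0],"roll":0,"grip":1},{"slide":[0,-40,0],"roll":0,"grip":1},{"slide":[0,-58,0],"roll":0,"grip":1},{"slide":[0,-76,0],"roll":0,"grip":1},{"slide":[0,-90,0],"roll":0,"grip":1},{"slide":[0,-98,0],"roll":0,"grip":1},{"slide":[0,-101,0],"roll":0,"grip":1},{"slide":[5,-101,0],"roll":0,"grip":1},{"slide":[17,-101,-1],"roll":0,"grip":1},{"slide":[37,-101,-1],"roll":0,"grip":1},{"slide":[62,-101,-2],"roll":0,"grip":1},{"slide":[90,-101,-3],"roll":0,"grip":1},{"slide":[116,-101,-4],"roll":0,"grip":1},{"slide":[139,-101,-5],"roll":0,"grip":1},{"slide":[156,-101,-5.4],"roll":0,"grip":1},{"slide":[166,-101,-5.4],"roll":0,"grip":1},{"slide":[170,-101,-5.4],"roll":0,"grip":1},{"slide":[170,-101,-5.4],"roll":0,"grip":1}]';python3 -m creep '[{"slide":[0,0,0],"roll":0,"grip":1},{"slide":[0,0,0],"roll":0,"grip":1},{"slide":[0,0,0],"roll":0,"grip":1}]'; python3 - <<'E'
from h import *
p,e,o=pose(); print(p,e,o['time'],o['wrist_force'],o['width'])
c=camera_info('wrist')
cv2.imwrite('pics/w4.png',snapshot('wrist')[:,:,::-1])
print(proj(c,[*p[:2],p[2]+.05]),proj(c,[.6243,-.1464,.087]),shift([.6243,-.1464,.116]))
cv2.imwrite('pics/s4.png',snapshot('scene')[:,:,::-1])
E
```

```text
time: 6.8
tool_pos: [0.6249, -0.1466, 0.2025]
ee_rot: [-1.57, 0.003, 0.036]
wrist_force: [0.3, 0.3, -5.1]
width: 0.0415
time: 7.05
tool_pos: [0.624, -0.1471, 0.2052]
ee_rot: [-1.571, 0.0, 0.036]
wrist_force: [-0.4, 0.6, -5.0]
width: 0.0414
[ 0.62401962 -0.14707233  0.20518757] [-1.57094315e+00  4.70591154e-05  3.56034077e-02] 7.05 [-0.362367    0.64674472 -5.02268901] 0.04138270983172581
[314.13641196 282.55706943] [314.85380062 196.92740189] [ 0.21801569 89.36192371  0.71633925]
```

View pics/w4.png

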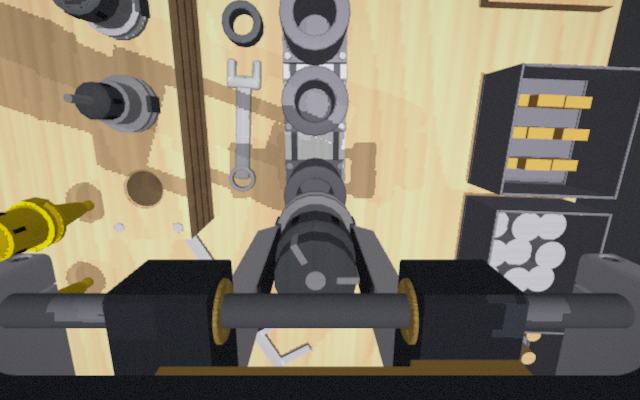

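View pics/s4.png

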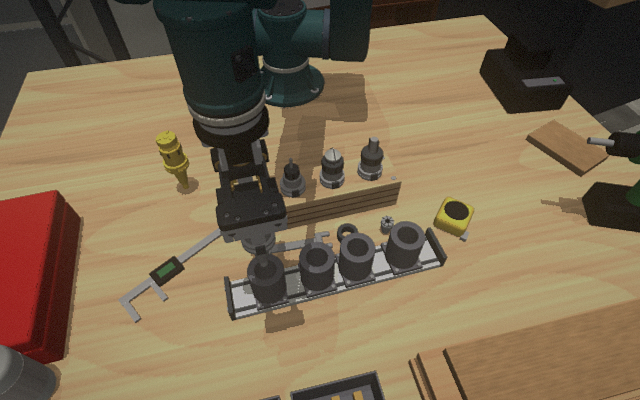

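The hover view shows the facer's centre dot at (315,281), where the tool axis predicts it, and the block's facer bore empty at (145,188). The lateral offset is under 0.5 mm, so I'm lowering to just above the seat.

```bash
python3 -m creep '[{"slide":[0,6,0],"roll":0,"grip":1},{"slide":[0,18,0],"roll":0,"grip":1},{"slide":[0,32,0],"roll":0,"grip":1},{"slide":[0,46,0],"roll":0,"grip":1},{"slide":[0,60,0],"roll":0,"grip":1},{"slide":[0,72,0],"roll":0,"grip":1},{"slide":[0,80,0],"roll":0,"grip":1},{"slide":[0,84,0],"roll":0,"grip":1},{"slide":[0,86,0],"roll":0,"grip":1},{"slide":[0,86,0],"roll":0,"grip":1},{"slide":[0,86,0],"roll":0,"grip":1},{"slide":[0,86,0],"roll":0,"grip":1}]'
```

```text
time: 8.15
tool_pos: [0.6253, -0.1472, 0.1202]
ee_rot: [-1.572, -0.002, 0.036]
wrist_force: [0.5, -0.1, -4.5]
width: 0.0413
```

```bash
python3 -m creep '[{"slide":[0,1.5,0],"roll":0,"grip":1},{"slide":[0,3,0],"roll":0,"grip":1},{"slide":[0,4,0],"roll":0,"grip":1},{"slide":[0,4,0],"roll":0,"grip":1},{"slide":[0,4,0],"roll":0,"grip":1}]'
```

```text
time: 8.57
tool_pos: [0.625, -0.1471, 0.116]
ee_rot: [-1.571, -0.001, 0.036]
wrist_force: [-0.2, -0.2, -0.5]
width: 0.0416
```

```bash
python3 -m creep '[{"slide":[0,0,0],"roll":0,"grip":0.3},{"slide":[0,0,0],"roll":0,"grip":0},{"slide":[0,0,0],"roll":0,"grip":0},{"slide":[0,0,0],"roll":0,"grip":0},{"slide":[0,0,0],"roll":0,"grip":0},{"slide":[0,0,0],"roll":0,"grip":0},{"slide":[0,-5,0],"roll":0,"grip":0},{"slide":[0,-18,0],"roll":0,"grip":0},{"slide":[0,-40,0],"roll":0,"grip":0},{"slide":[0,-65,0],"roll":0,"grip":0},{"slide":[0,-85,0],"roll":0,"grip":0},{"slide":[0,-95,0],"roll":0,"grip":0},{"slide":[0,-95,0],"roll":0,"grip":0}]'; python3 - <<'E'
from h import *
p,e,o=pose(); print(p,e,o['time'],o['wrist_force'],o['width'])
c=camera_info('wrist')
cv2.imwrite('pics/w5.png',snapshot('wrist')[:,:,::-1])
print(proj(c,[.6243,-.1464,.165]),shift([.4511,-.0671,.21]))
E
```

```text
time: 9.65
tool_pos: [0.6263, -0.1475, 0.2149]
ee_rot: [-1.574, -0.007, 0.036]
wrist_force: [-0.1, -0.1, -0.0]
width: 0.0936
[ 0.62625198 -0.14753934  0.21487474] [-1.57363517 -0.00748482  0.03597927] 9.65 [-0.13255672 -0.06115185 -0.01638564] 0.09361039650654664
[311.34884411 216.39599507] [-171.35790869    1.44213083   86.35021771]
```

View pics/w5.png

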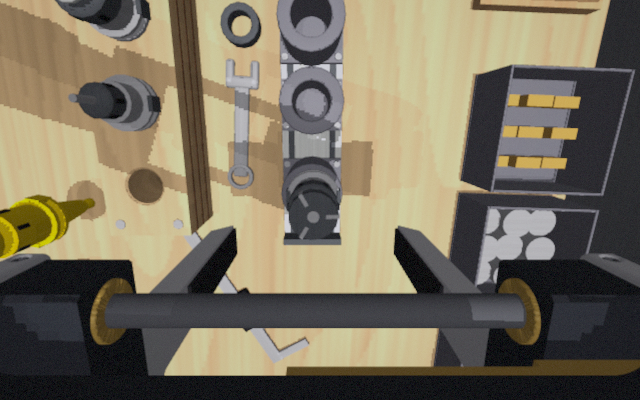

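The facer is seated: its dot is at (313,217), predicted (311,216). Next is the mini.

```bash
python3 -m creep '[{"slide":[-7,0,3],"roll":0,"grip":0},{"slide":[-24,0,12],"roll":0,"grip":0},{"slide":[-50,0,25],"roll":0,"grip":0},{"slide":[-80,0,40],"roll":0,"grip":0},{"slide":[-110,0,55],"roll":0,"grip":0},{"slide":[-137,0,68],"roll":0,"grip":0},{"slide":[-157,0,79],"roll":0,"grip":0},{"slide":[-168,0,85],"roll":0,"grip":0},{"slide":[-171,0,86],"roll":0,"grip":0},{"slide":[-171,0,86],"roll":0,"grip":0},{"slide":[-171,0,86],"roll":0,"grip":0},{"slide":[-171,0,86],"roll":0,"grip":0},{"slide":[-171,0,86],"roll":0,"grip":0}]'; python3 - <<'E'
from h import *
p,e,o=pose(); print(p,e,o['time'])
c=camera_info('wrist')
im=snapshot('wrist')[:,:,::-1]; cv2.imwrite('pics/w6.png',im[0:300,200:440].repeat(2,0).repeat(2,1))
print((proj(c,[.4511,-.0671,.155])-[200,0])*2,shift([.4511,-.0671,.113]))
E
```

```text
time: 10.78
tool_pos: [0.4511, -0.0675, 0.2093]
ee_rot: [-1.571, 0.001, 0.036]
wrist_force: [0.3, 0.1, 0.8]
width: 0.094
[ 0.45111868 -0.06753739  0.20934434] [-1.57059607e+00  1.03658834e-03  3.55470849e-02] 10.7833
[228.96768613 431.65444871] [8.76605008e-02 9.64662381e+01 4.27657491e-01]
```

View pics/w6.png

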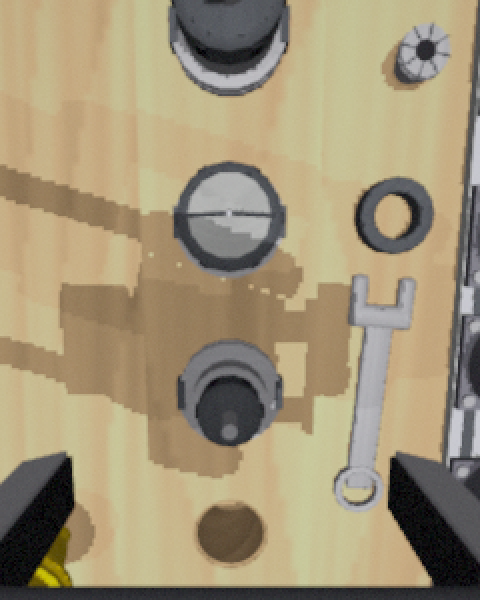

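The mini's rod tip is at (230,431) in the 2x crop, as predicted. Its body is wider than its nut, so I'll keep the fingertips above the body, at the bottom edge of the nut.

```bash
python3 -m creep '[{"slide":[0,8,0],"roll":0,"grip":0},{"slide":[0,25,0],"roll":0,"grip":0},{"slide":[0,46,0],"roll":0,"grip":0},{"slide":[0,68,0],"roll":0,"grip":0.2},{"slide":[0,84,0],"roll":0,"grip":0.2},{"slide":[0,93,0],"roll":0,"grip":0.3},{"slide":[0,96,0],"roll":0,"grip":0.3},{"slide":[0,96,0],"roll":0,"grip":0.3},{"slide":[0,96,0],"roll":0,"grip":0.4},{"slide":[0,96,0],"roll":0,"grip":1},{"slide":[0,96,0],"roll":0,"grip":1},{"slide":[0,96,0],"roll":0,"grip":1},{"slide":[0,96,0],"roll":0,"grip":1},{"slide":[0,96,0],"roll":0,"grip":1},{"slide":[0,96,0],"roll":0,"grip":1},{"slide":[0,96,0],"roll":0,"grip":1},{"slide":[0,96,0],"roll":0,"grip":1},{"slide":[0,96,0],"roll":0,"grip":1}]'
```

```text
time: 12.33
tool_pos: [0.4505, -0.0672, 0.1143]
ee_rot: [-1.571, 0.0, 0.036]
wrist_force: [-1.3, 0.4, 2.3]
width: 0.0274
```

```bash
python3 -m creep '[{"slide":[0,-4,0],"roll":0,"grip":1},{"slide":[0,-12,0],"roll":0,"grip":1},{"slide":[0,-24,0],"roll":0,"grip":1},{"slide":[0,-40,0],"roll":0,"grip":1},{"slide":[0,-58,0],"roll":0,"grip":1},{"slide":[0,-76,0],"roll":0,"grip":1},{"slide":[0,-90,0],"roll":0,"grip":1},{"slide":[0,-98,0],"roll":0,"grip":1},{"slide":[0,-101,0],"roll":0,"grip":1},{"slide":[5,-101,0],"roll":0,"grip":1},{"slide":[17,-101,0.5],"roll":0,"grip":1},{"slide":[37,-101,1],"roll":0,"grip":1},{"slide":[62,-101,1],"roll":0,"grip":1},{"slide":[90,-101,2],"roll":0,"grip":1},{"slide":[116,-101,2],"roll":0,"grip":1},{"slide":[139,-101,2.6],"roll":0,"grip":1},{"slide":[156,-101,2.6],"roll":0,"grip":1},{"slide":[166,-101,2.6],"roll":0,"grip":1},{"slide":[170,-101,2.6],"roll":0,"grip":1},{"slide":[170,-101,2.6],"roll":0,"grip":1}]';python3 -m creep '[{"slide":[0,0,0],"roll":0,"grip":1},{"slide":[0,0,0],"roll":0,"grip":1},{"slide":[0,0,0],"roll":0,"grip":1}]'; python3 - <<'E'
from h import *
p,e,o=pose(); print(p,e,o['time'],o['wrist_force'],o['width'])
c=camera_info('wrist')
im=snapshot('wrist')[:,:,::-1]; cv2.imwrite('pics/w7.png',im[100:400,140:500].repeat(2,0).repeat(2,1))
print((proj(c,[*p[:2],p[2]+.041])-[140,100])*2,shift([.6208,-.05845,.1263]))
E
```

```text
time: 14.0
tool_pos: [0.6206, -0.0583, 0.2126]
ee_rot: [-1.57, 0.004, 0.036]
wrist_force: [-0.0, -0.1, -4.3]
width: 0.027
time: 14.25
tool_pos: [0.6198, -0.0585, 0.2152]
ee_rot: [-1.571, 0.0, 0.036]
wrist_force: [-0.4, -0.6, -4.6]
width: 0.0275
[ 0.61981902 -0.05852925  0.21515554] [-1.57091955e+00  1.19129355e-04  3.57423623e-02] 14.25 [-0.38854039 -0.60352044 -4.59056682] 0.027535849631160233
[348.23691593 346.57725048] [8.68982048e-01 8.90617195e+01 5.38025230e-02]
```

View pics/w7.png

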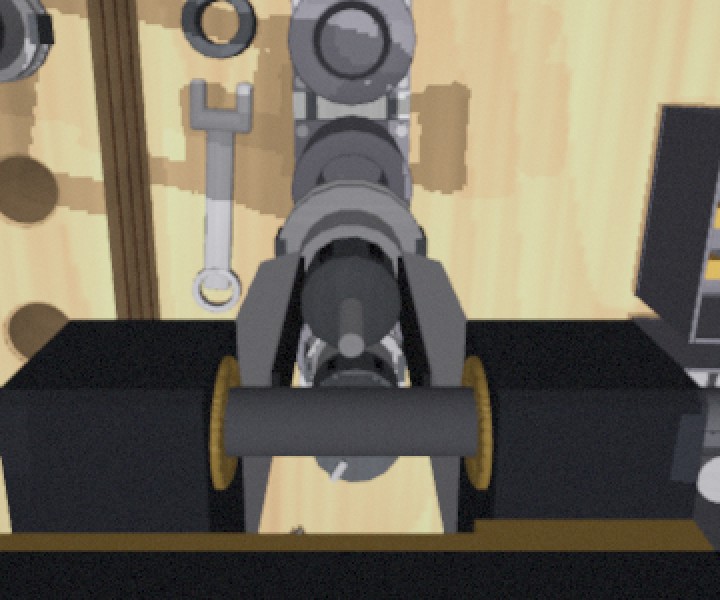

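```bash
python3 -m creep '[{"slide":[0.4,6,-0.4],"roll":0,"grip":1},{"slide":[0.4,18,-0.4],"roll":0,"grip":1},{"slide":[0.4,32,-0.4],"roll":0,"grip":1},{"slide":[0.4,46,-0.4],"roll":0,"grip":1},{"slide":[0.4,60,-0.4],"roll":0,"grip":1},{"slide":[0.4,72,-0.4],"roll":0,"grip":1},{"slide":[0.4,80,-0.4],"roll":0,"grip":1},{"slide":[0.4,84,-0.4],"roll":0,"grip":1},{"slide":[0.4,86,-0.4],"roll":0,"grip":1},{"slide":[0.4,86,-0.4],"roll":0,"grip":1},{"slide":[0.4,86,-0.4],"roll":0,"grip":1},{"slide":[0.4,86,-0.4],"roll":0,"grip":1}]'
```

```text
time: 15.3
tool_pos: [0.6215, -0.059, 0.1301]
ee_rot: [-1.571, -0.002, 0.036]
wrist_force: [0.5, -1.1, -4.5]
width: 0.0274
```

```bash
python3 -m creep '[{"slide":[0,1.5,0],"roll":0,"grip":1},{"slide":[0,3,0],"roll":0,"grip":1},{"slide":[0,4,0],"roll":0,"grip":1},{"slide":[0,4,0],"roll":0,"grip":1},{"slide":[0,4,0],"roll":0,"grip":1}]'
```

```text
time: 15.72
tool_pos: [0.6212, -0.059, 0.1263]
ee_rot: [-1.571, -0.002, 0.036]
wrist_force: [-1.7, 0.6, 1.5]
width: 0.0274
```

```bash
python3 -m creep '[{"slide":[0,0,0],"roll":0,"grip":0.6},{"slide":[0,0,0],"roll":0,"grip":0},{"slide":[0,0,0],"roll":0,"grip":0},{"slide":[0,0,0],"roll":0,"grip":0},{"slide":[0,0,0],"roll":0,"grip":0},{"slide":[0,0,0],"roll":0,"grip":0},{"slide":[0,0,0],"roll":0,"grip":0},{"slide":[0,-5,0],"roll":0,"grip":0},{"slide":[0,-18,0],"roll":0,"grip":0},{"slide":[0,-40,0],"roll":0,"grip":0},{"slide":[0,-65,0],"roll":0,"grip":0},{"slide":[0,-80,0],"roll":0,"grip":0},{"slide":[0,-87,0],"roll":0,"grip":0},{"slide":[0,-87,0],"roll":0,"grip":0},{"slide":[0,-87,0],"roll":0,"grip":0}]'; python3 - <<'E'
from h import *
p,e,o=pose(); print(p,e,o['time'],o['wrist_force'],o['width'])
c=camera_info('wrist')
im=snapshot('wrist')[:,:,::-1]; cv2.imwrite('pics/w8.png',im[0:300,140:500].repeat(2,0).repeat(2,1))
print((proj(c,[.6208,-.05845,.167])-[140,0])*2,shift([.4482,.0127,.21]))
E
```

```text
time: 16.97
tool_pos: [0.6209, -0.0589, 0.2123]
ee_rot: [-1.571, -0.001, 0.036]
wrist_force: [0.5, 0.0, -0.4]
width: 0.0939
[ 0.62094262 -0.05888006  0.21231874] [-1.57104554e+00 -6.91184292e-04  3.60035747e-02] 16.9667 [ 0.453301    0.00329375 -0.41463006] 0.09394535285042437
[348.341242   438.51432146] [-169.57144932    1.34757608   77.65819212]
```

View pics/w8.png

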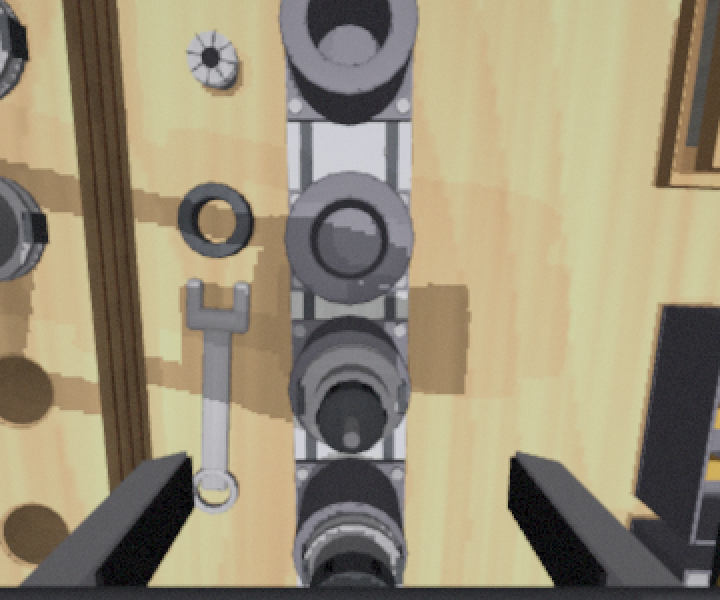

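The mini is seated upright: its tip is at (351,439) in the 2x crop, predicted (348,438). On to the vee.

```bash
python3 -m creep '[{"slide":[-7,0,3],"roll":0,"grip":0},{"slide":[-24,0,11],"roll":0,"grip":0},{"slide":[-50,0,23],"roll":0,"grip":0},{"slide":[-80,0,37],"roll":0,"grip":0},{"slide":[-110,0,50],"roll":0,"grip":0},{"slide":[-137,0,62],"roll":0,"grip":0},{"slide":[-157,0,72],"roll":0,"grip":0},{"slide":[-167,0,76],"roll":0,"grip":0},{"slide":[-170,0,77.7],"roll":0,"grip":0},{"slide":[-170,0,77.7],"roll":0,"grip":0},{"slide":[-170,0,77.7],"roll":0,"grip":0},{"slide":[-170,0,77.7],"roll":0,"grip":0},{"slide":[-170,0,77.7],"roll":0,"grip":0}]'; python3 - <<'E'
from h import *
p,e,o=pose(); print(p,e,o['time'])
c=camera_info('wrist')
im=snapshot('wrist')[:,:,::-1]; cv2.imwrite('pics/w9.png',im[0:300,200:440].repeat(2,0).repeat(2,1))
print((proj(c,[.4482,.0127,.159])-[200,0])*2,shift([.4482,.0127,.104]))
E
```

```text
time: 18.1
tool_pos: [0.4489, 0.0122, 0.2115]
ee_rot: [-1.571, 0.001, 0.035]
wrist_force: [0.5, -0.1, 0.5]
width: 0.0941
[0.44890915 0.01224734 0.21152207] [-1.57087382e+00  8.03353378e-04  3.52947800e-02] 18.1
[227.0672326  432.87297096] [ -0.54198448 107.58123541   0.44892815]
```

View pics/w9.png

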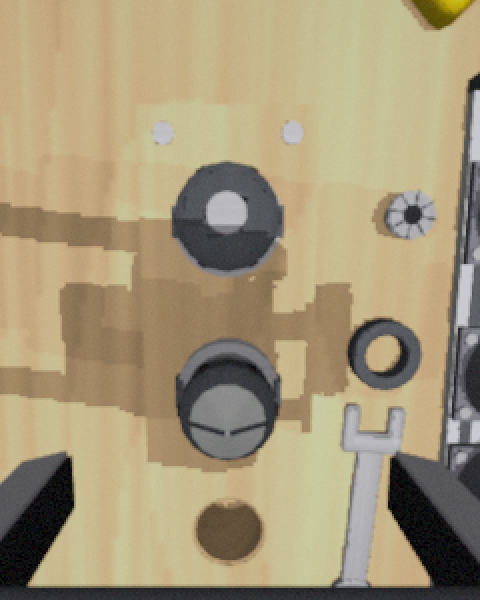

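```bash
python3 -m creep '[{"slide":[-0.3,8,0],"roll":0,"grip":0},{"slide":[-0.3,25,0],"roll":0,"grip":0},{"slide":[-0.3,48,0],"roll":0,"grip":0},{"slide":[-0.3,72,0],"roll":0,"grip":0},{"slide":[-0.3,92,0],"roll":0,"grip":0},{"slide":[-0.3,103,0],"roll":0,"grip":0.1},{"slide":[-0.3,107,0],"roll":0,"grip":0.2},{"slide":[-0.3,107,0],"roll":0,"grip":0.3},{"slide":[-0.3,107,0],"roll":0,"grip":0.3},{"slide":[-0.3,107,0],"roll":0,"grip":1},{"slide":[-0.3,107,0],"roll":0,"grip":1},{"slide":[-0.3,107,0],"roll":0,"grip":1},{"slide":[-0.3,107,0],"roll":0,"grip":1},{"slide":[-0.3,107,0],"roll":0,"grip":1},{"slide":[-0.3,107,0],"roll":0,"grip":1},{"slide":[-0.3,107,0],"roll":0,"grip":1}]'
```

```text
time: 19.48
tool_pos: [0.4476, 0.0126, 0.1056]
ee_rot: [-1.571, 0.0, 0.036]
wrist_force: [-4.4, -1.2, 5.0]
width: 0.0413
```

```bash
python3 -m creep '[{"slide":[0,-4,0],"roll":0,"grip":1},{"slide":[0,-12,0],"roll":0,"grip":1},{"slide":[0,-24,0],"roll":0,"grip":1},{"slide":[0,-40,0],"roll":0,"grip":1},{"slide":[0,-58,0],"roll":0,"grip":1},{"slide":[0,-76,0],"roll":0,"grip":1},{"slide":[0,-90,0],"roll":0,"grip":1},{"slide":[0,-98,0],"roll":0,"grip":1},{"slide":[0,-101,0],"roll":0,"grip":1},{"slide":[5,-101,0],"roll":0,"grip":1},{"slide":[17,-101,-0.5],"roll":0,"grip":1},{"slide":[37,-101,-1],"roll":0,"grip":1},{"slide":[62,-101,-2],"roll":0,"grip":1},{"slide":[90,-101,-3],"roll":0,"grip":1},{"slide":[116,-101,-4],"roll":0,"grip":1},{"slide":[139,-101,-5],"roll":0,"grip":1},{"slide":[156,-101,-5],"roll":0,"grip":1},{"slide":[166,-101,-5],"roll":0,"grip":1},{"slide":[170,-101,-5],"roll":0,"grip":1},{"slide":[170,-101,-5],"roll":0,"grip":1}]';python3 -m creep '[{"slide":[0,0,0],"roll":0,"grip":1},{"slide":[0,0,0],"roll":0,"grip":1},{"slide":[0,0,0],"roll":0,"grip":1}]'; python3 - <<'E'
from h import *
p,e,o=pose(); print(p,e,o['time'],o['wrist_force'],o['width'])
c=camera_info('wrist')
im=snapshot('wrist')[:,:,::-1]; cv2.imwrite('pics/w10.png',im[100:400,140:500].repeat(2,0).repeat(2,1))
print((proj(c,[*p[:2],p[2]+.0534])-[140,100])*2,shift([.6181,.0138,.1176]))
E
```

```text
time: 21.15
tool_pos: [0.6181, 0.0138, 0.2035]
ee_rot: [-1.57, 0.004, 0.036]
wrist_force: [-0.4, 0.2, -5.7]
width: 0.0413
time: 21.4
tool_pos: [0.6173, 0.0138, 0.2061]
ee_rot: [-1.571, 0.0, 0.036]
wrist_force: [0.6, -0.3, -4.5]
width: 0.0416
[0.61732118 0.01379286 0.20611528] [-1.57088183e+00  1.19537421e-04  3.59452114e-02] 21.4 [ 0.63743319 -0.26980329 -4.45795402] 0.04156429074747231
[348.15884641 372.59517397] [ 6.69118069e-01  8.87102818e+01 -9.31182900e-03]
```

View pics/w10.png

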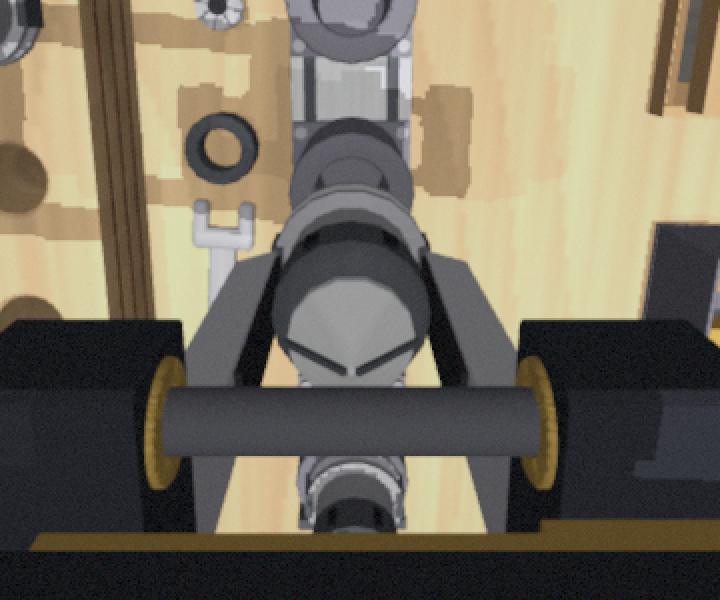

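The vee's tip is at (350,371) in the 2x crop, against (348,373) for the tool axis. That is within 0.4 mm, so I'm lowering.

```bash
python3 -m creep '[{"slide":[0.3,6,-0.2],"roll":0,"grip":1},{"slide":[0.3,18,-0.2],"roll":0,"grip":1},{"slide":[0.3,32,-0.2],"roll":0,"grip":1},{"slide":[0.3,46,-0.2],"roll":0,"grip":1},{"slide":[0.3,60,-0.2],"roll":0,"grip":1},{"slide":[0.3,72,-0.2],"roll":0,"grip":1},{"slide":[0.3,80,-0.2],"roll":0,"grip":1},{"slide":[0.3,84,-0.2],"roll":0,"grip":1},{"slide":[0.3,86,-0.2],"roll":0,"grip":1},{"slide":[0.3,86,-0.2],"roll":0,"grip":1},{"slide":[0.3,86,-0.2],"roll":0,"grip":1},{"slide":[0.3,86,-0.2],"roll":0,"grip":1}]'
```

```text
time: 22.45
tool_pos: [0.6189, 0.0135, 0.1211]
ee_rot: [-1.571, -0.002, 0.036]
wrist_force: [-1.1, 0.2, -4.6]
width: 0.0416
```

```bash
python3 -m creep '[{"slide":[0,1.5,0],"roll":0,"grip":1},{"slide":[0,3,0],"roll":0,"grip":1},{"slide":[0,3.7,0],"roll":0,"grip":1},{"slide":[0,3.7,0],"roll":0,"grip":1},{"slide":[0,3.7,0],"roll":0,"grip":1}]'
```

```text
time: 22.87
tool_pos: [0.6188, 0.0135, 0.1177]
ee_rot: [-1.571, -0.002, 0.036]
wrist_force: [-1.4, 0.3, 1.5]
width: 0.0414
```

```bash
python3 -m creep '[{"slide":[0,0,0],"roll":0,"grip":0.4},{"slide":[0,0,0],"roll":0,"grip":0},{"slide":[0,0,0],"roll":0,"grip":0},{"slide":[0,0,0],"roll":0,"grip":0},{"slide":[0,0,0],"roll":0,"grip":0},{"slide":[0,0,0],"roll":0,"grip":0},{"slide":[0,-5,0],"roll":0,"grip":0},{"slide":[0,-18,0],"roll":0,"grip":0},{"slide":[0,-40,0],"roll":0,"grip":0},{"slide":[0,-65,0],"roll":0,"grip":0},{"slide":[0,-85,0],"roll":0,"grip":0},{"slide":[0,-95,0],"roll":0,"grip":0},{"slide":[0,-95,0],"roll":0,"grip":0},{"slide":[0,-95,0],"roll":0,"grip":0},{"slide":[0,-95,0],"roll":0,"grip":0}]'; python3 - <<'E'
from h import *
p,e,o=pose(); print(p,e,o['time'],o['wrist_force'],o['width'])
c=camera_info('wrist')
im=snapshot('wrist')[:,:,::-1]; cv2.imwrite('pics/w11.png',im[0:300,140:500].repeat(2,0).repeat(2,1))
print((proj(c,[.6181,.0138,.171])-[140,0])*2,shift([.4452,.0929,.21]))
E
```

```text
time: 24.12
tool_pos: [0.6176, 0.0136, 0.2097]
ee_rot: [-1.571, 0.003, 0.036]
wrist_force: [0.5, 0.3, -0.2]
width: 0.0942
[0.61761064 0.01363723 0.20973607] [-1.57063945  0.00253182  0.03597949] 24.1167 [ 0.47761871  0.32505046 -0.23152931] 0.09418266533463114
[350.36125835 444.61837884] [-1.69268193e+02 -1.60761285e-01  8.54175447e+01]
```

View pics/w11.png

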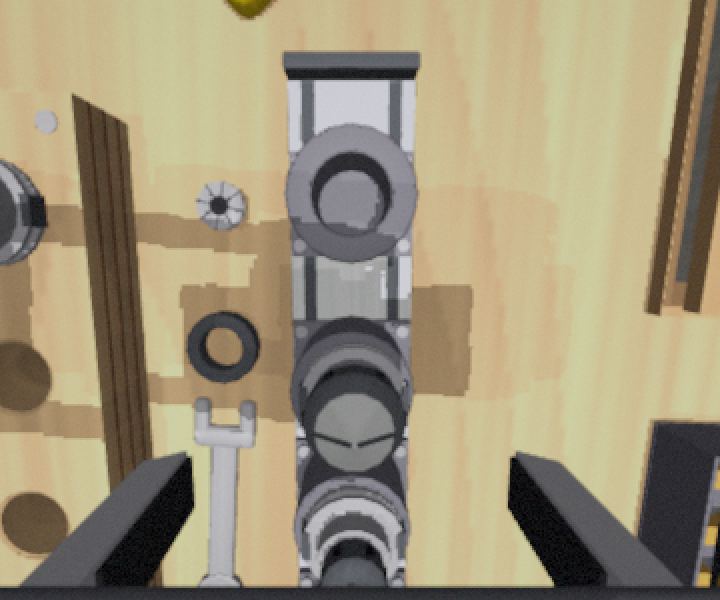

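The vee is seated: its tip is at (351,446), predicted (350,445). The straight is last.

```bash
python3 -m creep '[{"slide":[-7,0,3],"roll":0,"grip":0},{"slide":[-24,0,12],"roll":0,"grip":0},{"slide":[-50,0,25],"roll":0,"grip":0},{"slide":[-80,0,40],"roll":0,"grip":0},{"slide":[-110,0,55],"roll":0,"grip":0},{"slide":[-137,0,68],"roll":0,"grip":0},{"slide":[-157,0,79],"roll":0,"grip":0},{"slide":[-167,0,84],"roll":0,"grip":0},{"slide":[-170,0,85.5],"roll":0,"grip":0},{"slide":[-170,0,85.5],"roll":0,"grip":0},{"slide":[-170,0,85.5],"roll":0,"grip":0},{"slide":[-170,0,85.5],"roll":0,"grip":0},{"slide":[-170,0,85.5],"roll":0,"grip":0}]'; python3 - <<'E'
from h import *
p,e,o=pose(); print(p,e,o['time'])
c=camera_info('wrist')
im=snapshot('wrist')[:,:,::-1]; cv2.imwrite('pics/w12.png',im[0:300,200:440].repeat(2,0).repeat(2,1))
print((proj(c,[.4452,.0929,.163])-[200,0])*2,shift([.4452,.0929,.104]))
E
```

```text
time: 25.25
tool_pos: [0.4461, 0.0924, 0.2108]
ee_rot: [-1.571, 0.001, 0.035]
wrist_force: [1.0, 0.7, -0.0]
width: 0.0939
[0.44608173 0.09242657 0.21084563] [-1.57110476e+00  6.89265074e-04  3.49963774e-02] 25.25
[226.56189373 436.3393787 ] [ -0.70435323 106.89536819   0.48752469]
```

View pics/w12.png

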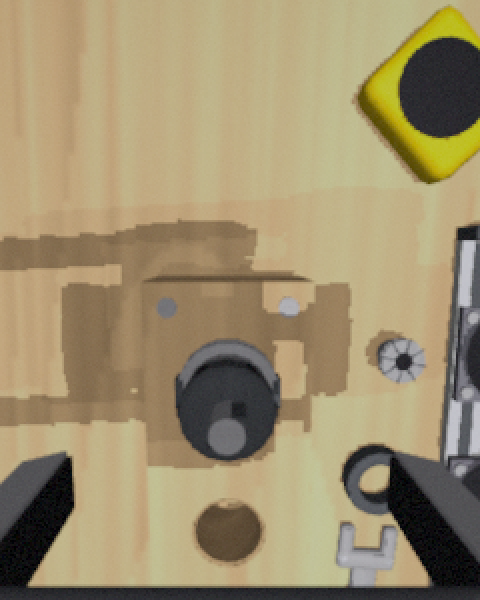

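```bash
python3 -m creep '[{"slide":[-0.2,8,0],"roll":0,"grip":0},{"slide":[-0.2,25,0],"roll":0,"grip":0},{"slide":[-0.2,48,0],"roll":0,"grip":0},{"slide":[-0.2,72,0],"roll":0,"grip":0},{"slide":[-0.2,92,0],"roll":0,"grip":0},{"slide":[-0.2,103,0],"roll":0,"grip":0.1},{"slide":[-0.2,106.5,0],"roll":0,"grip":0.2},{"slide":[-0.2,106.5,0],"roll":0,"grip":0.3},{"slide":[-0.2,106.5,0],"roll":0,"grip":0.3},{"slide":[-0.2,106.5,0],"roll":0,"grip":1},{"slide":[-0.2,106.5,0],"roll":0,"grip":1},{"slide":[-0.2,106.5,0],"roll":0,"grip":1},{"slide":[-0.2,106.5,0],"roll":0,"grip":1},{"slide":[-0.2,106.5,0],"roll":0,"grip":1},{"slide":[-0.2,106.5,0],"roll":0,"grip":1},{"slide":[-0.2,106.5,0],"roll":0,"grip":1}]'
```

```text
time: 26.63
tool_pos: [0.4447, 0.0929, 0.1054]
ee_rot: [-1.571, 0.001, 0.036]
wrist_force: [-4.3, 0.0, 6.1]
width: 0.0414
```

```bash
python3 -m creep '[{"slide":[0,-4,0],"roll":0,"grip":1},{"slide":[0,-12,0],"roll":0,"grip":1},{"slide":[0,-24,0],"roll":0,"grip":1},{"slide":[0,-40,0],"roll":0,"grip":1},{"slide":[0,-58,0],"roll":0,"grip":1},{"slide":[0,-76,0],"roll":0,"grip":1},{"slide":[0,-90,0],"roll":0,"grip":1},{"slide":[0,-98,0],"roll":0,"grip":1},{"slide":[0,-101,0],"roll":0,"grip":1},{"slide":[5,-101,0],"roll":0,"grip":1},{"slide":[17,-101,1],"roll":0,"grip":1},{"slide":[37,-101,2],"roll":0,"grip":1},{"slide":[62,-101,3],"roll":0,"grip":1},{"slide":[90,-101,4],"roll":0,"grip":1},{"slide":[116,-101,5],"roll":0,"grip":1},{"slide":[139,-101,6],"roll":0,"grip":1},{"slide":[156,-101,7],"roll":0,"grip":1},{"slide":[166,-101,7],"roll":0,"grip":1},{"slide":[170,-101,7],"roll":0,"grip":1},{"slide":[170,-101,7],"roll":0,"grip":1}]';python3 -m creep '[{"slide":[0,0,0],"roll":0,"grip":1},{"slide":[0,0,0],"roll":0,"grip":1},{"slide":[0,0,0],"roll":0,"grip":1}]'; python3 - <<'E'
from h import *
p,e,o=pose(); print(p,e,o['time'],o['wrist_force'],o['width'])
c=camera_info('wrist')
im=snapshot('wrist')[:,:,::-1]; cv2.imwrite('pics/w13.png',im[100:400,140:500].repeat(2,0).repeat(2,1))
print((proj(c,[*p[:2],p[2]+.0576])-[140,100])*2,shift([.6145,.1059,.1174]))
E
```

```text
time: 28.3
tool_pos: [0.6149, 0.1059, 0.2033]
ee_rot: [-1.571, 0.004, 0.036]
wrist_force: [0.2, 1.0, -4.7]
width: 0.0418
time: 28.55
tool_pos: [0.6141, 0.106, 0.2059]
ee_rot: [-1.571, 0.0, 0.036]
wrist_force: [0.3, -0.0, -5.5]
width: 0.0415
[0.61409172 0.10603493 0.20591109] [-1.57090463e+00  1.33349493e-04  3.61106969e-02] 28.55 [ 2.71194447e-01 -4.09522013e-03 -5.53321363e+00] 0.04152544014090813
[348.0964727  382.42783778] [ 0.28330876 88.7103202  -0.17733797]
```

View pics/w13.png

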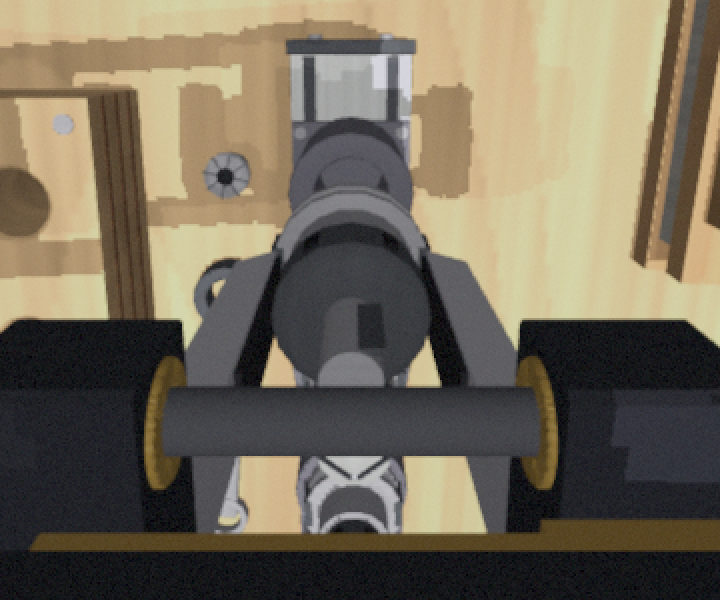

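The rod's top, partly behind the gripper bar, is centred at about (351,381), against a predicted (348,382). It is aligned, so I'm lowering.

```bash
python3 -m creep '[{"slide":[0,6,-0.3],"roll":0,"grip":1},{"slide":[0,18,-0.3],"roll":0,"grip":1},{"slide":[0,32,-0.3],"roll":0,"grip":1},{"slide":[0,46,-0.3],"roll":0,"grip":1},{"slide":[0,60,-0.3],"roll":0,"grip":1},{"slide":[0,72,-0.3],"roll":0,"grip":1},{"slide":[0,80,-0.3],"roll":0,"grip":1},{"slide":[0,84,-0.3],"roll":0,"grip":1},{"slide":[0,86,-0.3],"roll":0,"grip":1},{"slide":[0,86,-0.3],"roll":0,"grip":1},{"slide":[0,86,-0.3],"roll":0,"grip":1},{"slide":[0,86,-0.3],"roll":0,"grip":1}]'
```

```text
time: 29.6
tool_pos: [0.6154, 0.1058, 0.121]
ee_rot: [-1.571, -0.002, 0.036]
wrist_force: [-0.1, -1.1, -4.4]
width: 0.0415
```

```bash
python3 -m creep '[{"slide":[0,1.5,0],"roll":0,"grip":1},{"slide":[0,3,0],"roll":0,"grip":1},{"slide":[0,3.7,0],"roll":0,"grip":1},{"slide":[0,3.7,0],"roll":0,"grip":1},{"slide":[0,3.7,0],"roll":0,"grip":1}]'
```

```text
time: 30.02
tool_pos: [0.6153, 0.1058, 0.1175]
ee_rot: [-1.571, -0.002, 0.036]
wrist_force: [-1.2, -0.7, 2.0]
width: 0.0414
```

Seated, so I'm releasing, going up, and backing away so the cameras can see everything.

```bash
python3 -m creep '[{"slide":[0,0,0],"roll":0,"grip":0.4},{"slide":[0,0,0],"roll":0,"grip":0},{"slide":[0,0,0],"roll":0,"grip":0},{"slide":[0,0,0],"roll":0,"grip":0},{"slide":[0,0,0],"roll":0,"grip":0},{"slide":[0,0,0],"roll":0,"grip":0},{"slide":[0,-5,0],"roll":0,"grip":0},{"slide":[0,-18,0],"roll":0,"grip":0},{"slide":[0,-40,0],"roll":0,"grip":0},{"slide":[0,-65,0],"roll":0,"grip":0},{"slide":[0,-90,0],"roll":0,"grip":0},{"slide":[0,-112,0],"roll":0,"grip":0},{"slide":[0,-130,0],"roll":0,"grip":0},{"slide":[0,-140,0],"roll":0,"grip":0},{"slide":[-10,-145,0],"roll":0,"grip":0},{"slide":[-35,-145,0],"roll":0,"grip":0},{"slide":[-65,-145,0],"roll":0,"grip":0},{"slide":[-95,-145,0],"roll":0,"grip":0},{"slide":[-120,-145,0],"roll":0,"grip":0},{"slide":[-140,-145,0],"roll":0,"grip":0}]'; python3 -m creep '[{"slide":[-15,0,-5],"roll":0,"grip":0},{"slide":[-40,0,-20],"roll":0,"grip":0},{"slide":[-65,0,-40],"roll":0,"grip":0},{"slide":[-85,0,-60],"roll":0,"grip":0},{"slide":[-100,0,-80],"roll":0,"grip":0},{"slide":[-110,0,-100],"roll":0,"grip":0},{"slide":[-115,0,-120],"roll":0,"grip":0},{"slide":[-115,0,-140],"roll":0,"grip":0},{"slide":[-115,0,-150],"roll":0,"grip":0},{"slide":[-115,0,-150],"roll":0,"grip":0},{"slide":[-115,0,-150],"roll":0,"grip":0}]'; python3 - <<'E'
from h import *
p,e,o=pose(); print(p,e,o['time'],o['wrist_force'],o['width'])
for n in ['scene','top','wrist']:
    c=camera_info(n); im=snapshot(n)[:,:,::-1]; cv2.imwrite(f'pics/{n}9.png',im)
    print(n,[proj(c,[*s,.087+h]).round(1).tolist() for s,h in zip([[.6145,.1059],[.6181,.0138],[.6208,-.0585],[.6243,-.1464]],[.088,.084,.080,.078])])
a=cv2.imread('pics/scene9.png')[120:320,145:455]; cv2.imwrite('pics/scene9c.png',cv2.resize(a,None,fx=2.5,fy=2.5,interpolation=cv2.INTER_CUBIC))
E
```

```text
time: 31.68
tool_pos: [0.4719, 0.1006, 0.2604]
ee_rot: [-1.571, 0.002, 0.036]
wrist_force: [0.0, -0.4, 1.2]
width: 0.094
time: 32.6
tool_pos: [0.3645, -0.0532, 0.2604]
ee_rot: [-1.57, 0.001, 0.035]
wrist_force: [0.2, 0.2, -0.5]
width: 0.094
[ 0.3644693  -0.05318885  0.26035999] [-1.56996458e+00  1.32813855e-03  3.46080054e-02] 32.6 [ 0.16062518  0.17507475 -0.50067823] 0.09396013411642332
scene [[417.9, 203.4], [362.1, 217.6], [316.7, 229.5], [259.5, 243.5]]
top [[257.7, 142.6], [300.2, 141.1], [333.3, 140.1], [373.4, 138.5]]
wrist [[654.6, 13.6], [622.1, 138.4], [599.7, 220.4], [579.1, 306.9]]
```

View pics/scene9c.png

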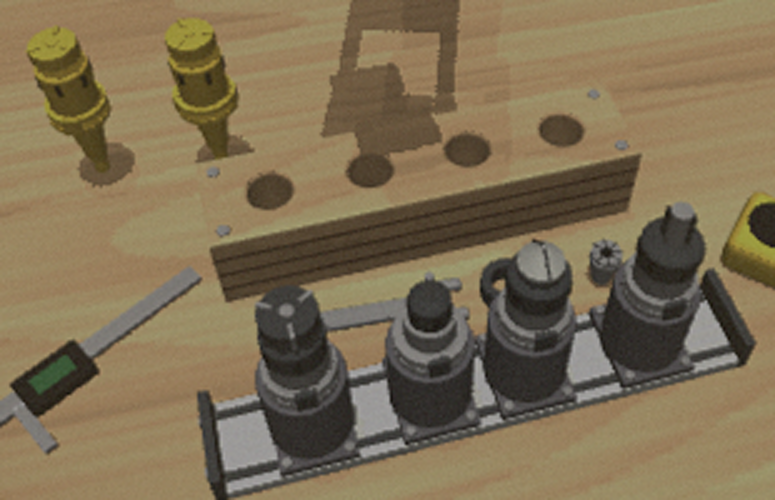

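View pics/top9.png

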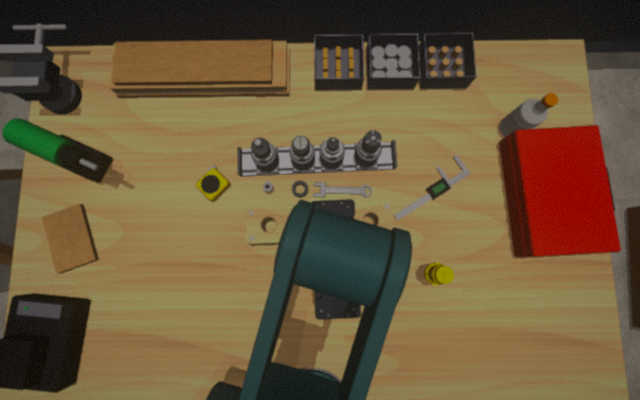

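View pics/wrist9.png

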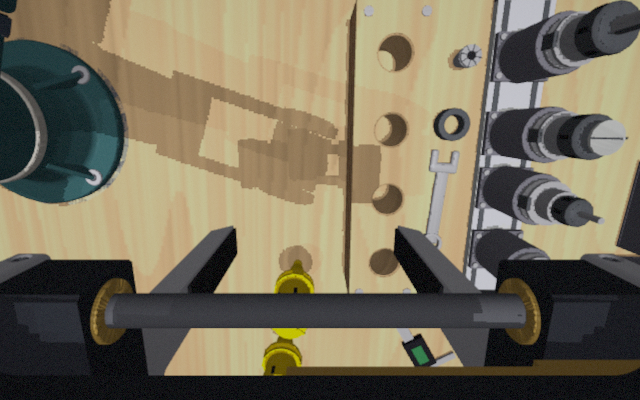

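In the scene crop all four holders stand upright with flanges on the rims, in the block's order. Their tips, back in full-image pixels, are (417,205), (361,218), (317,231) and (260,244), within 1.5 px of the seated prediction. The block's bores are empty and the decoys, tools and tape haven't moved. Handing in.

```bash
python3 -c "
from bench import ticket,robot
ticket.close_job(); print(robot.get_obs()['time'])"
```

```text
the job is handed in; nothing more can be done
the job is handed in; nothing more can be done
```

All four holders are now in the magazine sockets in the block's order. From the robot's left that is straight, vee, mini, facer. I handed the job in at about 33 s on the robot's clock.

- **Placing:** I lifted each holder straight out and carried it across to its own socket. Each was lowered until the wrist reading showed the rim taking its weight, and only then released.
- **Forces:** the readings I took never went above about 8 N.
- **Last checks:** with the gripper clear, the scene picture shows all four upright with their flanges on the rims. Their tips are within 1.5 pixels of where seated holders should appear. The block's bores are empty, and the yellow look-alikes and small tools have not moved.
- **Small disagreement:** the wrist pictures showed the holders up to about 0.5 mm off the measured tool axis. That is within the 2 mm play, and I corrected for part of it. No check failed.

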